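# Dispense a capacitor with the lever and ease the lid shut

## Robot

A 6-joint arm with a two-finger parallel gripper is mounted at the origin on a cart in front of the work surface, level with it; the furniture and walls round the work are solid. World frame = base frame: x ahead of the robot, y to its left, z up, the work surface at z = 0. Lengths are in mm, angles in degrees, forces in N, time in s.
With the tool pointing down it reaches from about 275 to 825 mm from the base axis. Payload 4.9 kg.
Tool frame: the origin (TCP) lies on the centre line of the jaws, within the pads' length; the fingertips stand 19 mm ahead of it and the grasp point (between the pads) is the TCP (robot.tip_reach is the z of the fingertips in the tool frame, in mm); z points along the fingers, y is the line along which they close (so a half turn about z gives the same grasp; the last joint's range is limited). The gripper opens to 85 mm and grips with 20 to 120 N. Pads are 22 mm wide; open, the fingers measure 114 mm over their backs; the gripper's body (76 mm by 85 mm) begins 54 mm behind the grasp point. The pads swing forward as they close: fully open they stand 13 mm farther back than shut.
Start: joints at [56.196, 18.69, -11.035, 60.275, 0, 82.311], TCP at [242.097, 493.87, 230.081] pointing down, gripper open.
Joint ranges: [-152.03, 152.03], [-55.5, 102.48], [-74.3, 77.21], [-110.64, 120.58], [-84.22, 78.4], [-180, 180]. Speed limits (degrees/s): [147.25, 147.25, 180, 180, 180, 180].

## Interface

Orientations are given as a 3x3 rotation matrix whose columns are the frame's x, y, z axes.
In Python, from bench import robot gives the robot as it stands. The module is installed in compiled form; this text tells all that it offers.
- The arm moves only by the tool drive_tool, never from a script. Its arguments are lists of equal length, an entry for each row: "gripper": the opening, from 0 (shut) to 1 (fully open); "translation": the shift along the tool's x, y, z in m, a list of three; "yaw": the turn about the tool's z in degrees. A call has 1 to 20 rows; each row shifts and turns the commanded pose from where the row before left it, along the tool's axes as they then stand; what a row does not reach is not made up. A row lasts 1/10 s, in which the tool goes at most 50 mm and 8.59 degrees, less where a joint would pass 70% of its speed; a pose out of reach is approached as far as the arm can. A call is refused whole if a number of a shift passes 0.05 or a number of a turn 8.59, either way. A call with a gripper value outside its range is refused whole. The fingers move at their own pace and stop on an object; "grip_force" is the grip in N (left out, the last holds). Time passes only in rows, so rows that do not move let the fingers close. It gives the time, the measured TCP pose, the force, the opening and the grip force at its end, in the units of the state.
- robot.get_obs(): the state, without advancing time (a new reading comes with each control period).
- robot.capture(name): name is "scene" or "top" or "wrist"; returns (picture, depth): 400x640x3 uint8, red, green, blue; 400x640 float32, mm along the optical axis (not along the pixel's ray), 0 where there is no reading.
- robot.camera_info(name): a dict with "fx", "fy", "cx", "cy" (pixels), "rvec" (rotation vector, rad) and "tvec" (3), from world to camera coordinates, as OpenCV has them. Camera axes: x right, y down, z forward; pixel columns grow to the right and rows downward; lengths in mm; the calibration is good to about 2 mm. A picture is of the moment at which its call begins: read the wrist's pose just before it. camera_info takes no time and is no camera call; for the wrist camera it gives the pose at the moment of the call.
- robot.sign_off(): hands the job in; it is judged then, once.
The state is a dict: "t": time; "joint_positions": joint angles; "dq": joint speeds; "effort": joint torques, N m; "position": TCP position; "tool_rot": TCP orientation; "contact_force": force on the tool from outside, world axes, zero at the start; "torque": the same for the moment, N m; "finger_gap": opening from 0.0 (shut) to 1.0 (fully open); "finger_force": force on a finger pad.
Only numpy, scipy, OpenCV 4.12 (cv2) and the standard library are available. Lean on these libraries where they do the work, as an engineer would, in place of code of your own. Each camera call takes 0.05 s, during which the arm holds its last target. There are 200 camera calls.

## Task

Get the capacitor out of the bench dispenser: press the pad of the dispenser's lever all the way down with the fingertips, so that the linked lid lifts fully and the capacitor rolls out into the tray in front, then let the lever come up slowly under the fingers so that the lid eases shut and does not slam. Touch neither the lid nor the capacitor, pick nothing up, and leave the loose things around the dispenser where they stand.

Things in the scene. Friction and masses are not known exactly. Their poses are not given: they have to be found in the camera images.
- dispenser: Grey sheet-metal bench dispenser, fixed to the desk. Housing 130 (x) x 70 (y) x 100 mm high; open catch tray 65 mm long before it (lip 30 mm, side walls 36 mm high). Origin: centre of the housing's underside; x points from the tray to the housing's back, z up. A ramp inside falls forward to the tray's lip. The lever runs along the outside of the -y wall. All lies within x -225..80, y -70..50 mm.
- lever_pad (a point): Centre of the top of the lever's grey pad with dark ribs, 34 (x) x 26 (y) x 10 mm, at the lever's free front end, 200 mm before and 48 mm to the -y side of the dispenser's origin. At rest 58 mm above the desk; pressed down about 36 mm to its stop it is 22 mm above the desk and about 4 mm nearer the housing. The point moves with the pad (collider lever_c0).
- lever (a joint): Lever angle: 0 at rest (up), 0.18 rad fully pressed (stop). Cross pivot on the housing's side, 80 mm above the desk, 200 mm behind the pad. Spring and lid push the pad back up with about 2 N at the start and 3 to 4 N at the stop, plus some damping. It does not stay down by itself.
- lid (a joint): Lid angle: 0 shut, 0.60 rad fully lifted. It is geared to the lever: lid = 3.33 x lever. Let go from fully open it falls shut at about 1.8 rad/s, which is a slam; eased down it takes 2 s or more.
- lid_edge (a point): Middle of the lid's front top edge. The lid has a clear top 130 x 70 mm, hinged at the housing's back, and an aluminium front skirt 72 mm deep that shuts the outlet to the tray. Fully lifted, the edge stands about 180 mm above the desk; all of the lid stays at least 90 mm behind the pad.
- capacitor: Dark blue round capacitor, 18 mm diameter x 31 mm long, loose, lying crosswise (its axis along the dispenser's y) on the ramp behind the lid's skirt. Origin: the centre of one end; its z axis runs along its length.
- capacitor_center (a point): Middle of the capacitor.
- tray (a point): Where the middle of the capacitor comes to rest in the tray, against the lip: 116 mm in front of the dispenser's origin.
- heat_sink: Aluminium finned heat sink, 30 x 36 x 21 mm, loose bystander standing on the desk; origin at the centre of its underside.
- battery: Nine-volt block battery, 18 x 26 x 48 mm, loose bystander standing upright; origin at the centre of its underside.
- nozzle: Grey metal hot-air nozzle, 27 mm wide, 30 mm high, loose bystander standing on its collar; origin at the centre of its underside.

How it is judged (in metres and radians):
On the way:
1. the fingers hold the pad of the lever down, the lid is fully lifted and the capacitor lies in the tray (value of joint lid above 0.54 rad and contact force between the fingers and lever_c0 above 0.5 N and distance between capacitor_center and tray below 0.03 m), for 0.2 s.
At the end, for the whole second after the job is handed in: The lid is shut (within 0.03 rad), the capacitor lies at rest within the walls of the tray (value of joint lid below 0.03 rad and x of capacitor_center in the frame of dispenser between -0.128 and -0.085 m and y of capacitor_center in the frame of dispenser between -0.033 and 0.033 m and height (world z) of capacitor_center below 0.04 m and linear speed of capacitor below 0.02 m/s); the robot touches nothing.
It fails at once if the lid comes down faster than 1.2 rad/s: it slams (velocity of joint lid below -1.2 rad/s).
It fails at once if the robot touches the lid (contact force between any of the fingers, the arm and lid above 0.5 N).
It fails at once if the robot touches the capacitor (contact force between any of the fingers, the arm and capacitor above 0.3 N).
It fails at once if a bystander is shifted by more than 20 mm, lifted off the desk or knocked over (distance of any of heat_sink, battery, nozzle from where it was at the start of the episode above 0.02 m or angle between any of heat_sink, battery, nozzle's own z axis and vertical above 0.5 rad or height (world z) of any of heat_sink, battery, nozzle above 0.01 m).
It also fails if it takes over 38 s, if anything falls off the work surface, if the arm or the gripper's body presses on something with over 40 N, if the wrist force passes 120 N, or if a joint passes its speed limit or range.

## Working session

There is one attempt and no reset: what is moved stays moved. The work goes in short steps, Python scripts to look and compute and a tool call to move; the robot and the scene stay as the last step left them, time stands still between calls to the robot, and variables do not carry over. Pictures are saved under pics/ and viewed, at most 10 in all, crops included, and the job is handed in when it is done.

Besides the shell and the picture viewer there is one more tool, called after "Request:" as a command line: name --pt "numbers of a row" for each row, then --argument value for the rest. drive_tool: Moves the arm, as the interface text tells. Its arguments: {"type":"object","properties":{"gripper":{"type":"array","items":{"type":"number"}},"translation":{"type":"array","items":{"type":"array","items":{"type":"number"}}},"yaw":{"type":"array","items":{"type":"number"}},"grip_force":{"type":"number"}},"required":["gripper","translation","yaw"]}

```bash
mkdir -p pics; cat > h.py <<'E'
import numpy as np, cv2
from bench import robot
def cap(n):
    i=robot.camera_info(n); p,d=robot.capture(n); return p,d,i
def world(u,v,d,i):
    z=d[v,u]; R=cv2.Rodrigues(np.array(i['rvec'],float))[0]
    c=np.array([(u-i['cx'])/i['fx']*z,(v-i['cy'])/i['fy']*z,z])
    return R.T@(c-np.array(i['tvec']).ravel())
E
python3 - <<'E'
from h import *
import pickle
o=robot.get_obs();print(o['t'],o['position'],o['tool_rot'],robot.tip_reach)
D={}
for n in('scene','top'):
    p,d,i=D[n]=cap(n); cv2.imwrite(f'pics/{n}0.png',p[:,:,::-1])
pickle.dump(D,open('d.pkl','wb'))
E
```

```text
0.0 [241.77461497 493.36676284 229.31442365] [[-8.97905376e-01  4.40187571e-01 -9.16016504e-04]
 [ 4.40188485e-01  8.97904223e-01 -1.45023733e-03]
 [ 1.84118641e-04 -1.70539581e-03 -9.99998529e-01]] 19.0
```

View pics/top0.png

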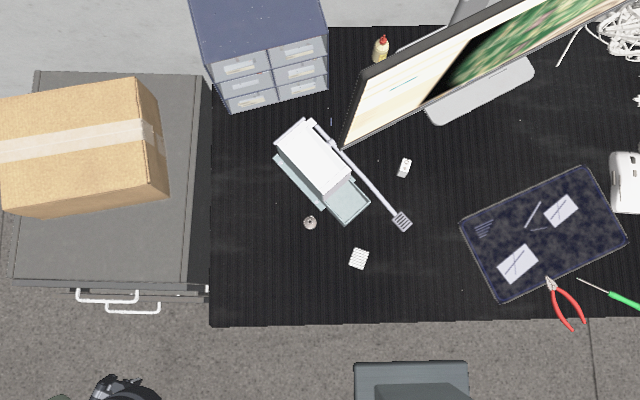

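View pics/scene0.png

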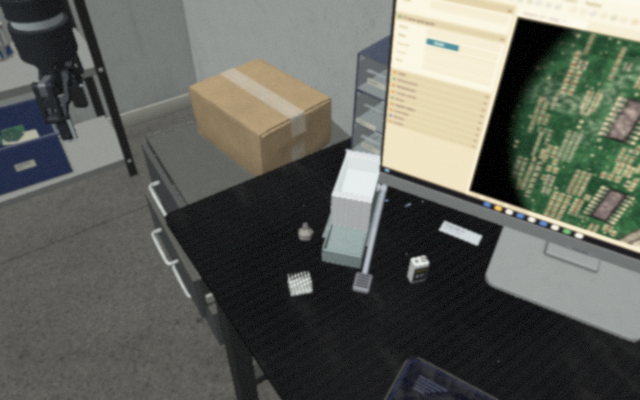

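The top view shows the ribbed pad at about (402,221), the lever running up-left to the housing at (312,155), and the tray at (345,200). The bystanders are the heat sink (358,258), battery (404,167) and nozzle (310,222). In the scene view the pad is at about (362,283). I'll enlarge both.

```bash
python3 - <<'E'
from h import *
import pickle
D=pickle.load(open('d.pkl','rb'))
a=cv2.resize(D['top'][0][105:285,265:425],None,fx=3.3,fy=3.3,interpolation=cv2.INTER_CUBIC)
b=cv2.resize(D['scene'][0][255:305,335:435],None,fx=2.6,fy=2.6,interpolation=cv2.INTER_CUBIC)
c=np.zeros((600,800,3),np.uint8);c[:a.shape[0],:a.shape[1]]=a;c[:b.shape[0],535:535+b.shape[1]]=b
cv2.imwrite('pics/crop.png',c[:,:,::-1])
for n,L in(('top',dict(pad=(402,221),pa2=(403,222),heat=(358,258),batt=(404,166),noz=(310,222),levmid=(365,180),house=(315,155),desk=(380,240),lip=(348,222))),('scene',dict(pad=(363,281),batt=(417,262),heat=(299,282),noz=(305,231)))):
    for k,(u,v) in L.items(): print(n,k,world(u,v,*D[n][1:]).round(1))
# mask of points 45..70 mm high near pad
p,d,i=D['top'];W=np.array([[world(u,v,d,i) for u in range(265,425)] for v in range(105,285)])
m=(W[:,:,2]>50)&(W[:,:,2]<66);vv,uu=np.where(m);s=(uu+265>385)&(vv+105>200)
P=W[vv[s],uu[s]];print('padpts',len(P),P.mean(0),np.median(P,0))
h=W[(W[:,:,2]>88)&(W[:,:,2]<112)];print(cv2.minAreaRect(h[:,:2].astype(np.float32)),cv2.minAreaRect(P[:,:2].astype(np.float32)),np.median(h[:,2]))
E
```

```text
top pad [518.3 110.2  55.1]
top pa2 [516.5 108.2  53.6]
top heat [452.9 194.1  17.5]
top batt [627.6  99.8  48.6]
top noz [528.4 286.8   2. ]
top levmid [594.9 179.4  77.2]
top house [638.7 272.2 103.3]
top desk [ 4.889e+02  1.478e+02 -3.000e-01]
top lip [521.4 212.2  37.6]
scene pad [519.1 108.9  58.3]
scene batt [624.2  95.1  47.5]
scene heat [452.6 192.3  14.8]
scene noz [524.9 282.3  17.4]
padpts 316 [522.99583318 115.55140327  57.67715092] [521.44142121 114.50852979  57.65398753]
((642.0726318359375, 271.643310546875), (137.91253662109375, 89.70423889160156), 40.93846130371094) ((529.16064453125, 121.02603149414062), (65.28758239746094, 26.914194107055664), 42.808719635009766) 104.29987874390504
```

View pics/crop.png

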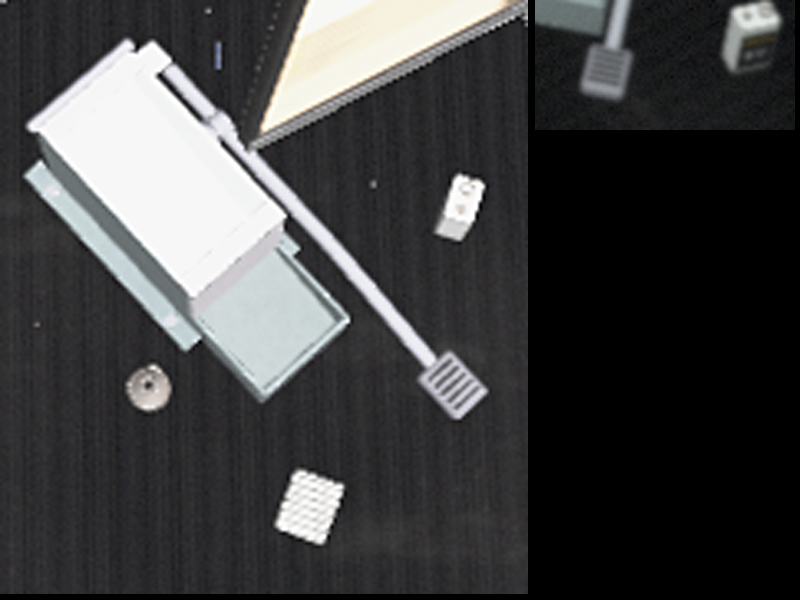

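In the crop the pad centre is at (453,384), which is px (402.3,221.4) in the top view and about (518,110,57) in the world. The lever points along about 42°, which agrees between the two views. I'll move over it with the jaws shut and the tool's y along the lever.

Request:
drive_tool --gripper '[0,0,0,0,0,0,0,0,0,0,0,0,0,0,0,0,0,0,0,0]' --pt "-0.015 -0.008 0" --pt "-0.03 -0.016 0" --pt "-0.03 -0.016 0" --pt "-0.03 -0.016 0" --pt "-0.03 -0.016 0" --pt "-0.03 -0.016 0" --pt "-0.03 -0.016 0" --pt "-0.03 -0.016 0" --pt "-0.03 -0.016 0" --pt "-0.03 -0.016 0" --pt "-0.03 -0.016 0" --pt "-0.03 -0.016 0" --pt "-0.03 -0.016 0" --pt "-0.027 -0.0143 0" --pt "-0.015 -0.008 0" --pt "0 0 0" --pt "0 0 0" --pt "0 0 0" --pt "0 0 0" --pt "0 0 0" --yaw '[0,0,0,0,0,0,0,0,0,0,0,0,0,0,0,5.5,5.5,5.5,5.5,0]'

```text
t: 2.1
position: [518.1, 110.6, 229.9]
tool_rot: [[-0.668, 0.744, -0.001], [0.744, 0.668, 0.0], [0.0, -0.0, -1.0]]
contact_force: [0.2, 0.8, 0.1]
finger_gap: 0.003
finger_force: 0.0
```

```bash
python3 - <<'E'
from h import *
import pickle
p,d,i=cap('wrist');pickle.dump((p,d,i),open('w.pkl','wb'));cv2.imwrite('pics/w1.png',p[:,:,::-1])
R=cv2.Rodrigues(np.array(i['rvec'],float))[0];o=robot.get_obs()['position']
q=R@np.array([o[0],o[1],57])+np.array(i['tvec']).ravel();print('expected px of point under TCP at z57',i['fx']*q[0]/q[2]+i['cx'],i['fy']*q[1]/q[2]+i['cy'])
E
```

```text
expected px of point under TCP at z57 315.68996761869124 180.69789820157254
```

View pics/w1.png

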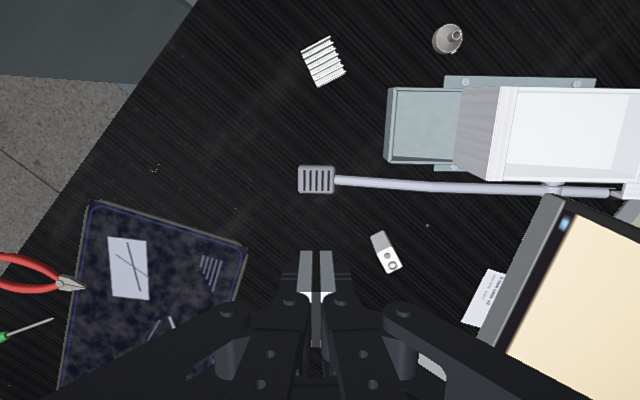

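The wrist view shows the pad centre at (316.5,179.5); the point under the TCP projects to (316,181), so I'm aligned to within about 1 mm. I'll descend and press.

Request:
drive_tool --gripper '[0,0,0,0,0,0,0,0,0,0,0,0,0,0,0,0,0,0,0,0]' --pt "0 0 0.02" --pt "0 0 0.035" --pt "0 0 0.035" --pt "0 0 0.03" --pt "0 0 0.02" --pt "0 0 0.004" --pt "0 0 0.004" --pt "0 0 0.004" --pt "0 0.0004 0.004" --pt "0 0.0004 0.004" --pt "0 0.0004 0.004" --pt "0 0.0004 0.004" --pt "0 0.0004 0.004" --pt "0 0.0004 0.004" --pt "0 0.0004 0.004" --pt "0 0.0004 0.004" --pt "0 0.0004 0.003" --pt "0 0.0004 0.002" --pt "0 0 0" --pt "0 0 0" --yaw '[0,0,0,0,0,0,0,0,0,0,0,0,0,0,0,0,0,0,0,0]'

```text
t: 4.15
position: [522.1, 113.6, 41.2]
tool_rot: [[-0.668, 0.744, 0.001], [0.744, 0.668, 0.0], [-0.0, 0.001, -1.0]]
contact_force: [0.9, 2.1, 2.8]
finger_gap: -0.003
finger_force: 1.5
```

Contact is about 3 N, so this is near the stop. I'll press slightly further and let the capacitor roll.

Request:
drive_tool --gripper '[0,0,0,0,0,0,0,0,0,0,0,0]' --pt "0 0 0.0005" --pt "0 0 0.0005" --pt "0 0 0" --pt "0 0 0" --pt "0 0 0" --pt "0 0 0" --pt "0 0 0" --pt "0 0 0" --pt "0 0 0" --pt "0 0 0" --pt "0 0 0" --pt "0 0 0" --yaw '[0,0,0,0,0,0,0,0,0,0,0,0]'

```text
t: 5.35
position: [521.8, 113.3, 40.1]
tool_rot: [[-0.668, 0.745, 0.0], [0.745, 0.668, -0.0], [-0.0, 0.0, -1.0]]
contact_force: [1.6, 0.4, 3.2]
finger_gap: 0.002
finger_force: 1.5
```

```bash
python3 - <<'E'
from h import *
D=[cap(n) for n in('scene','top')]
a=cv2.resize(D[0][0][130:310,280:440],None,fx=2.5,fy=2.5,interpolation=cv2.INTER_CUBIC)
b=cv2.resize(D[1][0][105:285,265:425],None,fx=2.5,fy=2.5,interpolation=cv2.INTER_CUBIC)
cv2.imwrite('pics/p2.png',np.hstack([a,b])[:,:,::-1]);print(robot.get_obs()['contact_force'])
E
```

```text
[1.94432547 0.21398746 3.04271772]
```

View pics/p2.png

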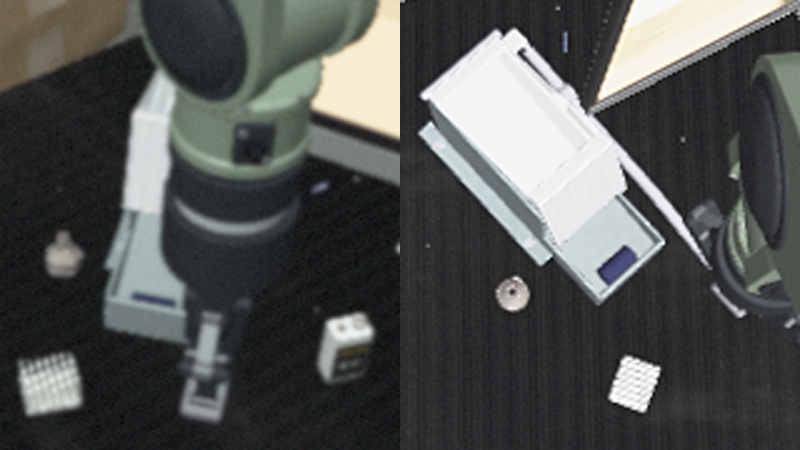

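The capacitor (crop (615,265)) lies against the tray lip, and the bystanders haven't moved. The force hasn't jumped, so I'll press until the stop is felt.

Request:
drive_tool --gripper '[0,0,0,0,0,0,0,0]' --pt "0 0 0.001" --pt "0 0 0.001" --pt "0 0 0" --pt "0 0 0" --pt "0 0 0" --pt "0 0 0" --pt "0 0 0" --pt "0 0 0" --yaw '[0,0,0,0,0,0,0,0]'

```text
t: 6.25
position: [521.5, 113.3, 38.0]
tool_rot: [[-0.668, 0.745, -0.0], [0.745, 0.668, -0.0], [0.0, -0.0, -1.0]]
contact_force: [1.5, 0.1, 2.9]
finger_gap: -0.0
finger_force: 1.5
```

```bash
python3 - <<'E'
from h import *
p,d,i=cap('top')
W=np.array([[world(u,v,d,i) for u in range(300,362)] for v in range(130,200)]).reshape(-1,3)
# dispenser frame
a=np.arctan2(.667,.745);x=np.array([np.cos(a),np.sin(a)]);y=np.array([-x[1],x[0]])
O=np.array([518,110.5])+200*x+48*y;r=W[:,:2]-O;X,Y=r@x,r@y
m=(abs(Y)<30)&(X>-120)&(X<60)
for lo in range(-120,60,15):
    k=m&(X>=lo)&(X<lo+15)
    if k.sum(): print(lo,np.percentile(W[k,2],[10,50,95]).round(0))
print(robot.get_obs()['contact_force'])
E
```

```text
-120 [ 8. 10. 12.]
-105 [10. 13. 17.]
-90 [ 16.  82. 100.]
-75 [104. 124. 145.]
-60 [142. 145. 149.]
-45 [136. 139. 143.]
-30 [131. 135. 137.]
-15 [126. 129. 133.]
0 [122. 124. 128.]
15 [117. 119. 124.]
30 [112. 114. 118.]
45 [110. 111. 112.]
[ 1.46892004 -0.71262955  3.27893951]
```

The lid slope is only about 0.33 rad although the tips are at z≈19, so something is off at the contact. I'll look with the wrist camera.

```bash
python3 - <<'E'
from h import *
p,d,i=cap('wrist');cv2.imwrite('pics/w2.png',p[:,:,::-1])
q,e,j=cap('scene');cv2.imwrite('pics/s3.png',cv2.resize(q[200:310,300:450],None,fx=5,fy=5,interpolation=cv2.INTER_CUBIC)[:,:,::-1])
o=robot.get_obs();print(o['t'],o['position'],o['finger_gap'])
for k in(-3,0,3,6):print([world(u,283+k,e,j).round() for u in(356,360,364)])
E
```

```text
6.4 [521.44847206 113.33328555  38.01148533] 0.0013234109788664457
[array([474.,  76., 129.]), array([477.,  71., 132.]), array([481.,  68., 132.])]
[array([511., 116.,  52.]), array([510., 106.,  63.]), array([481.,  67., 126.])]
[array([511., 115.,  45.]), array([511., 106.,  55.]), array([515., 101.,  57.])]
[array([510., 114.,  39.]), array([516., 110.,  39.]), array([516., 102.,  48.])]
```

View pics/w2.png

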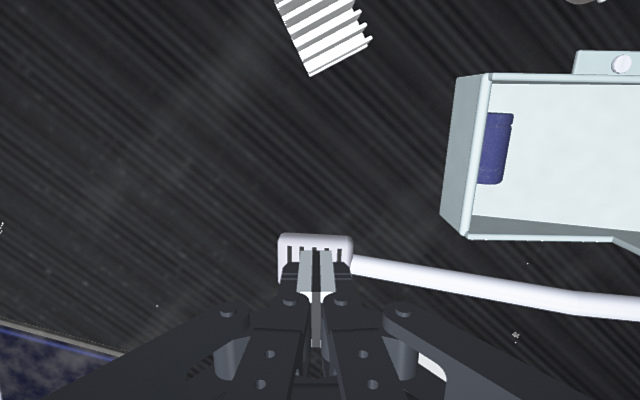

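View pics/s3.png

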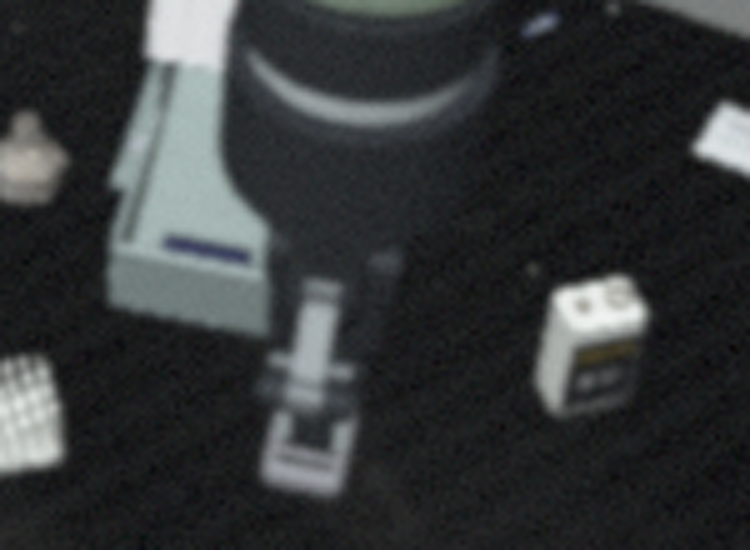

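The fingers sit centrally on the pad, but the pad reads z≈39 and the lid about 0.35 rad. So the lever is only about half pressed, and the real fingertips stand higher than the nominal reach suggests. I'll press on while watching the force.

Request:
drive_tool --gripper '[0,0,0,0,0,0,0,0]' --pt "0 0.0002 0.002" --pt "0 0.0002 0.002" --pt "0 0.0002 0.002" --pt "0 0.0002 0.002" --pt "0 0.0002 0.002" --pt "0 0 0" --pt "0 0 0" --pt "0 0 0" --yaw '[0,0,0,0,0,0,0,0]'

```text
t: 7.2
position: [522.2, 114.0, 28.0]
tool_rot: [[-0.668, 0.745, -0.0], [0.745, 0.668, -0.0], [0.0, -0.0, -1.0]]
contact_force: [1.3, 0.6, 4.1]
finger_gap: -0.002
finger_force: 1.7
```

```bash
cat > m.py <<'E'
from h import *
p,d,i=cap('top')
W=np.array([[world(u,v,d,i) for u in range(290,370)] for v in range(120,200)]).reshape(-1,3)
a=np.arctan2(.667,.745);x=np.array([np.cos(a),np.sin(a)]);y=np.array([-x[1],x[0]])
O=np.array([518,110.5])+200*x+48*y;r=W[:,:2]-O;X,Y=r@x,r@y
m=(abs(Y)<30)&(X>-45)&(X<40)&(W[:,2]>100)
print('lid rad',-np.arctan(np.polyfit(X[m],W[m,2],1)[0]),'edge z',np.percentile(W[(abs(Y)<30)&(X<0),2],98))
q,e,j=cap('scene')
for v in(289,292,294,296):print([world(u,v,e,j).round() for u in(354,357,360,363,366,368)])
print(robot.get_obs()['contact_force'])
E
python3 m.py
```

```text
lid rad 0.5043331805295832 edge z 167.5984620330089
[array([513., 122.,  28.]), array([508., 109.,  45.]), array([512., 106.,  46.]), array([514., 102.,  49.]), array([521., 102.,  43.]), array([526., 102.,  40.])]
[array([510., 117.,  27.]), array([514., 115.,  27.]), array([514., 107.,  36.]), array([515., 102.,  41.]), array([523., 103.,  33.]), array([525., 100.,  35.])]
[array([509., 115.,  25.]), array([512., 111.,  27.]), array([515., 108.,  28.]), array([520., 107.,  26.]), array([523., 102.,  29.]), array([526., 101.,  28.])]
[array([506., 111.,  26.]), array([510., 109.,  25.]), array([513., 106.,  27.]), array([517., 103.,  28.]), array([522., 101.,  26.]), array([525., 100.,  24.])]
[1.10181364 0.5485123  4.096257  ]
```

The lid is now at 0.50 rad. It needs about 6 mm more.

Request:
drive_tool --gripper '[0,0,0,0,0,0,0,0,0]' --pt "0 0.0002 0.002" --pt "0 0.0002 0.002" --pt "0 0.0002 0.001" --pt "0 0 0.001" --pt "0 0 0.0005" --pt "0 0 0" --pt "0 0 0" --pt "0 0 0" --pt "0 0 0" --yaw '[0,0,0,0,0,0,0,0,0]'

```text
t: 8.2
position: [523.0, 114.5, 21.7]
tool_rot: [[-0.668, 0.744, 0.0], [0.744, 0.668, 0.0], [-0.0, 0.0, -1.0]]
contact_force: [0.4, 2.1, 5.1]
finger_gap: -0.0
finger_force: 2.5
```

```bash
python3 m.py
```

```text
lid rad 0.5984810636912744 edge z 179.74472975321402
[array([517., 125.,  21.]), array([515., 116.,  33.]), array([513., 107.,  45.]), array([482.,  69., 110.]), array([487.,  67., 108.]), array([495.,  72.,  97.])]
[array([513., 120.,  22.]), array([510., 110.,  36.]), array([513., 106.,  37.]), array([ 177., -243.,  685.]), array([523., 103.,  32.]), array([526., 102.,  32.])]
[array([511., 117.,  21.]), array([514., 114.,  22.]), array([518., 111.,  22.]), array([516., 102.,  34.]), array([525., 104.,  25.]), array([530., 105.,  20.])]
[array([509., 115.,  20.]), array([513., 112.,  20.]), array([516., 108.,  22.]), array([521., 107.,  19.]), array([524., 103.,  22.]), array([527., 101.,  22.])]
[1.11557168 0.99578171 5.70785302]
```

The lid is fully lifted (0.60 rad, edge at 180 mm) and held for 0.4 s or more. I'll ease up at 10 mm/s.

Request:
drive_tool --gripper '[0,0,0,0,0,0,0,0,0,0,0,0,0,0,0,0,0,0,0,0]' --pt "0 0 0" --pt "0 0 -0.0005" --pt "0 0 -0.001" --pt "0 -0.0001 -0.001" --pt "0 -0.0001 -0.001" --pt "0 -0.0001 -0.001" --pt "0 -0.0001 -0.001" --pt "0 -0.0001 -0.001" --pt "0 -0.0001 -0.001" --pt "0 -0.0001 -0.001" --pt "0 -0.0001 -0.001" --pt "0 -0.0001 -0.001" --pt "0 -0.0001 -0.001" --pt "0 -0.0001 -0.001" --pt "0 -0.0001 -0.001" --pt "0 -0.0001 -0.001" --pt "0 -0.0001 -0.001" --pt "0 -0.0001 -0.001" --pt "0 -0.0001 -0.001" --pt "0 -0.0001 -0.001" --yaw '[0,0,0,0,0,0,0,0,0,0,0,0,0,0,0,0,0,0,0,0]'

```text
t: 10.3
position: [521.6, 113.3, 40.2]
tool_rot: [[-0.668, 0.744, 0.0], [0.744, 0.668, 0.0], [0.0, 0.0, -1.0]]
contact_force: [-1.6, -1.1, 2.0]
finger_gap: -0.002
finger_force: 1.1
```

Request:
drive_tool --gripper '[0,0,0,0,0,0,0,0,0,0,0,0,0,0,0,0,0,0,0,0]' --pt "0 -0.0001 -0.001" --pt "0 -0.0001 -0.001" --pt "0 -0.0001 -0.001" --pt "0 -0.0001 -0.001" --pt "0 -0.0001 -0.001" --pt "0 -0.0001 -0.001" --pt "0 -0.0001 -0.001" --pt "0 -0.0001 -0.001" --pt "0 -0.0001 -0.001" --pt "0 -0.0001 -0.001" --pt "0 -0.0001 -0.001" --pt "0 -0.0001 -0.001" --pt "0 -0.0001 -0.001" --pt "0 -0.0001 -0.001" --pt "0 -0.0001 -0.001" --pt "0 -0.0001 -0.001" --pt "0 -0.0001 -0.001" --pt "0 -0.0001 -0.001" --pt "0 -0.0001 -0.001" --pt "0 -0.0001 -0.001" --yaw '[0,0,0,0,0,0,0,0,0,0,0,0,0,0,0,0,0,0,0,0]'

```text
t: 12.3
position: [520.1, 112.1, 60.1]
tool_rot: [[-0.668, 0.744, 0.0], [0.744, 0.668, 0.0], [0.0, 0.0, -1.0]]
contact_force: [-0.8, -1.1, 0.9]
finger_gap: -0.0
finger_force: 0.0
```

Request:
drive_tool --gripper '[0,0,0,0,0,0,0,0,0,0,0,0]' --pt "0 0 -0.001" --pt "0 0 -0.001" --pt "0 0 -0.001" --pt "0 0 -0.001" --pt "0 0 -0.002" --pt "0 0 -0.003" --pt "0 0 -0.01" --pt "0 0 -0.02" --pt "0 0 -0.03" --pt "0 0 -0.03" --pt "0 0 -0.01" --pt "0 0 0" --yaw '[0,0,0,0,0,0,0,0,0,0,0,0]'

```text
t: 13.5
position: [521.5, 112.1, 171.1]
tool_rot: [[-0.668, 0.744, 0.004], [0.744, 0.668, 0.0], [-0.002, 0.003, -1.0]]
contact_force: [0.4, 0.8, 0.4]
finger_gap: 0.003
finger_force: 0.0
```

```bash
python3 m.py; python3 - <<'E'
from h import *
p,d,i=cap('wrist');cv2.imwrite('pics/w4.png',p[:,:,::-1])
E
```

```text
lid rad 0.0016136601506670778 edge z 107.9983319677341
[array([499., 106.,  56.]), array([503., 103.,  56.]), array([506., 100.,  58.]), array([511.,  98.,  56.]), array([513.,  94.,  58.]), array([516.,  92.,  59.])]
[array([523., 131.,   2.]), array([527., 129.,   1.]), array([532., 126.,   1.]), array([510.,  96.,  51.]), array([512.,  92.,  54.]), array([516.,  91.,  52.])]
[array([522., 130.,  -2.]), array([525., 126.,   1.]), array([530., 123.,   0.]), array([534., 121.,  -1.]), array([539., 118.,  -1.]), array([542., 116.,  -2.])]
[array([519., 126.,  -0.]), array([523., 123.,  -0.]), array([526., 119.,   2.]), array([531., 117.,   1.]), array([536., 114.,  -0.]), array([537., 111.,   3.])]
[-0.24451864  0.52628312 -0.36302017]
```

View pics/w4.png

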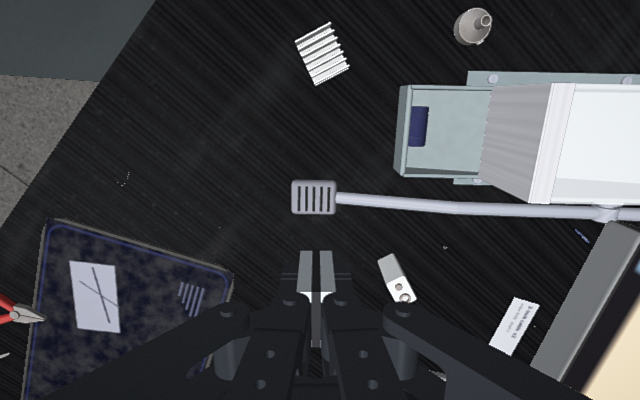

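The picture shows the lid shut (0.00 rad), the capacitor at (418,126) against the tray lip, the pad back up at (314,197), and the bystanders in place.

```bash
python3 -c "
from bench import robot
print(robot.sign_off())"
```

```text
the job is handed in; nothing more can be done
None
```

I pressed the lever to its stop and the lid lifted fully (0.60 rad). The capacitor rolled out against the tray lip, the lid eased shut over about 4 s, and the job is handed in; no verdict came back.

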